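Present the screw tin's label to the code reader

ROBOT

A 6-joint arm with a two-finger parallel gripper is mounted at the origin on the work surface. World frame = base frame: x ahead of the robot, y to its left, z up, the work surface at z = 0. Lengths are in m, angles in rad, forces in N, time in s.
With the tool pointing down it reaches from about 0.275 to 0.975 m from the base axis. Payload 8.4 kg.
Tool frame: the origin (TCP) lies midway between the tips of the shut fingers; the grasp point (between the pads) lies 19 mm behind it (tcp_to_grasp is the distance from the TCP to the grasp point, in m); z points along the fingers, y is the line along which they close (so a half turn about z gives the same grasp; the last joint's range is limited). The gripper opens to 92 mm and grips with 3 to 60 N. Pads are 20 mm wide; open, the fingers measure 128 mm over their backs; the gripper's body (75 mm by 189 mm) begins 69 mm behind the grasp point.
Start: joints at [-0.002, 0.353, 1.633, -0, 1.155, -0.002], TCP at [0.625, -0, 0.215] pointing down, gripper open.
Joint ranges: [-2.63, 2.63], [-0.92, 2.1], [0.06, 2.66], [-1.3, 4.44], [0, 2.69], [-3.02, 3.02]. Speed limits (rad/s): [2.22, 2.22, 2.79, 3.14, 3.14, 3.14].

INTERFACE

Orientations are given as [roll, pitch, yaw] about the fixed x, y, z axes, in that order (R = Rz(yaw) Ry(pitch) Rx(roll)).
In Python, from plant import * gives the robot as it stands. The module is installed in compiled form; this text tells all that it offers.
- The arm moves only by the tool play_rows, never from a script. Its argument "moves" is a list of rows, each a list of 7 numbers: the opening, from -1 (shut) to 1 (fully open), then the shift along the tool's x, y, z in units of 0.2 m (1.0 is 0.2 m), then the turn, a rotation vector about the tool's x, y, z in units of 2 pi rad (1.0 is 2 pi rad). In form: [[jaw, x, y, z, ax, ay, az], ...]. A call has 1 to 5 rows; each row is the pose to reach, as a shift and turn from the pose commanded when the call began, along the tool's axes at that moment, turning the shorter way round; what a row does not reach only later rows make up. A row lasts 1/12 s, in which the tool goes at most 41.7 mm and 7.16 degrees, less where a joint would pass 70% of its speed; a pose out of reach is approached as far as the arm can. A call with a number of a shift or a turn outside -1 to 1 is refused whole. A call with a gripper value outside its range is refused whole. The fingers move at their own pace and stop on an object; the grip force is fixed at half the most. Time passes only in rows, so rows that repeat a pose let the fingers close. It gives the time, the measured TCP pose, the force, the opening and the grip force at its end, in the units of the state.
- observe(): the state, without advancing time (a new reading comes with each control period).
- capture(name): name is "scene" or "side" or "wrist"; returns a dict with "img" (420x560x3 uint8, blue, green, red), "range_z" (420x560 float32, m along the optical axis (not along the pixel's ray), 0 where there is no reading), "intrinsics" (3x3 intrinsics, pixels), "eye" and "orientation" of the camera in the world. Camera axes: x right, y down, z forward; pixel columns grow to the right and rows downward; lengths in m; the calibration is good to about 2 mm. A picture is of the moment at which its call begins.
- close_job(): hands the job in; it is judged then, once.
The state is a dict: "time": time; "q": joint angles; "dq": joint speeds; "tau": joint torques, N m; "ee_pos": TCP position; "tool_rot": TCP orientation; "contact_force": force on the tool from outside, world axes, zero at the start; "moment": the same for the moment, N m; "finger_gap": finger opening in m; "finger_force": force on a finger pad.
Only numpy, scipy, OpenCV 4.12 (cv2) and the standard library are available. Lean on these libraries where they do the work, as an engineer would, in place of code of your own. Each camera call takes 0.05 s, during which the arm holds its last target. There are 200 camera calls.

TASK

First clear the mallet off the code reader's pad and lay it down on the bench, clear of the reader. Then stand the lying tin up on its base (lid on top) and let go of it, take it afresh from above, and set it gently upright in the middle of the reader's round pad with the middle of its paper label facing squarely into the reader's window. Leave the drill, bit case, square and saucer where they are.

Things in the scene. Friction and masses are not known exactly. Their poses are not given: they have to be found in the camera images.
- reader: Code reader, fixed: grey base plate 180 x 100 mm, 10 mm thick, with an upright grey block at one end, top 160 mm above the bench; a dark window in the block looks over the plate. Origin: on the bench under the centre of the round pad; x points level from pad to window, z up. Plate from x = -50 to 130 mm; block from x = 70 to 130 mm, y +-45 mm.
- reader_pad (a point): Centre of the round black pad (72 mm across, flat) on the plate's top face, 10 mm above the bench. Axes as the reader.
- reader_window (a point): Middle of the reader's window face, 69 mm from the pad centre along the reader's x, 75 mm above the bench.
- cradle: Low wooden cradle fixed to the bench, in which the tin lies at the start: base 110 x 64 x 6 mm with two ribs along x, 10 mm wide and 5 mm high, centred 22 mm either side. Origin: centre of its underside; x along the ribs, z up. The lying tin's axis is 34 mm above the bench.
- tin: Plain steel screw tin, a cylinder 56 mm in diameter and 130 mm tall, about 0.3 kg, with a rimmed lid and a dark tab on the lid that points over the label. Origin: centre of its base; z along its axis to the lid, x out through the middle of the label. It starts lying in the cradle, label up, lid towards the robot's left.
- tin_label (a point): Middle of the white paper label with black bars on the tin's side: 28.5 mm from the axis along the tin's x, 58 mm above the base. The label is 76 mm high and spans 45 degrees either side of its middle.
- mallet: Small wooden mallet lying flat, 0.22 kg, 180 mm long. Head: block 50 mm along the handle, 95 mm across, 45 mm high; handle: round, 22 mm in diameter, 130 mm long. Origin: under the centre of the head; x from the handle to the head, y across, z up. It starts on the reader's pad with the handle pointing away from the block.
- mallet_head (a point): Centre of the mallet's head, 22.5 mm above its underside.
- mallet_grip (a point): Point on the handle's axis 55 mm from the head's centre (30 mm from the head's face), 22.5 mm above the mallet's underside; the head makes the mallet balance about 17 mm from the head's centre, towards the handle.
- drill: Grey battery drill lying on its side, about 175 x 200 mm, 60 mm high, 1.3 kg; a bystander. Origin: under the barrel; x towards the chuck, handle and battery towards -y as far as 165 mm.
- bit_case: Closed yellow plastic bit case with flip-top lid, 95 x 150 mm, 45 mm high; a bystander. Origin: centre of its underside.
- square: Steel tri-square lying flat: stock 20 x 110 x 16 mm along y, blade 150 x 32 x 3 mm along x; a bystander. Origin: under the stock's middle.
- saucer: Green ceramic saucer, 140 mm across, 18 mm high; a bystander. Origin: centre of its underside.

How it is judged:
On the way, in this order (a step that is already met when the one before it is completed fails the run):
1. the mallet lies on the bench clear of the reader, let go (horizontal distance between mallet_head and reader_pad above 0.07 m and contact force between mallet and reader below 0.1 N and height (world z) of mallet_head below 0.05 m and linear speed of mallet below 0.03 m/s and contact force between the fingers and mallet below 0.1 N), for 0.2 s.
2. the tin stands upright on its base, let go (angle between tin's own z axis and vertical below 0.08 rad and height (world z) of tin below 0.02 m and linear speed of tin below 0.03 m/s and contact force between the fingers and tin below 0.1 N), for 0.2 s.
At the end, for the whole second after the job is handed in: The tin stands at rest, upright within 0.06 rad, on the pad, within 15 mm of its centre, label facing the window within 0.25 rad. The mallet lies at rest on the bench (head centre below 50 mm, over 70 mm from the pad centre), not touching the reader (angle between tin's own z axis and vertical below 0.06 rad and horizontal distance between tin and reader_pad below 0.015 m and z of tin in the frame of reader_pad between -0.004 and 0.004 m and angle between the x axis of tin and the x axis of reader, either way round below 0.25 rad and x of tin_label in the frame of reader_pad above 0.01 m and linear speed of tin below 0.02 m/s and angular speed of tin below 0.1 rad/s and horizontal distance between mallet_head and reader_pad above 0.07 m and contact force between mallet and reader below 0.1 N and height (world z) of mallet_head below 0.05 m and linear speed of mallet below 0.03 m/s).
It fails at once if the drill is moved by more than 20 mm (distance of drill from where it was at the start of the episode above 0.02 m).
It fails at once if the bit case is moved by more than 20 mm (distance of bit_case from where it was at the start of the episode above 0.02 m).
It fails at once if the square is moved by more than 20 mm (distance of square from where it was at the start of the episode above 0.02 m).
It fails at once if the saucer is moved by more than 20 mm (distance of saucer from where it was at the start of the episode above 0.02 m).
It fails at once if the tin is dropped: let go more than 12 mm above the pad (horizontal distance between tin and reader_pad below 0.05 m and z of tin in the frame of reader_pad above 0.012 m and angle between tin's own z axis and vertical below 0.5 rad and contact force between the fingers and tin below 0.05 N).
It also fails if it takes over 72 s, if anything falls off the work surface, if the arm or the gripper's body presses on something with over 40 N, if the wrist force passes 120 N, or if a joint passes its speed limit or range.

## Working session

There is one attempt and no reset: what is moved stays moved. The work goes in short steps, Python scripts to look and compute and a tool call to move; the robot and the scene stay as the last step left them, time stands still between calls to the robot, and variables do not carry over. Pictures are saved under pics/ and viewed, at most 10 in all, crops included, and the job is handed in when it is done.

Besides the shell and the picture viewer there is one more tool, called after "Emit:" as a command line: name --pt "numbers of a row" for each row, then --argument value for the rest. play_rows: Moves the arm, as the interface text tells. Its arguments: {"type":"object","properties":{"moves":{"type":"array","items":{"type":"array","items":{"type":"number","minimum":-1,"maximum":1}}}},"required":["moves"]}

```bash
mkdir -p pics; python3 - <<'E'
from plant import *
import cv2,numpy as np,pickle
d={}
for n in("scene","side"):
    c=capture(n);d[n]=c;cv2.imwrite(f"pics/{n}0.png",c["img"]);print(n,c["eye"],c["orientation"],c["intrinsics"])
pickle.dump(d,open("c0.pkl","wb"))
print(observe())
E
```

```text
scene [1.17183797 0.63827738 1.02567962] [-2.42154555 -0.00826311  2.47096312] [[397.4765673    0.         276.29819378]
 [  0.         397.4765673  207.72771529]
 [  0.           0.           1.        ]]
side [-0.19434218 -0.88134834  0.79526768] [-2.10024826 -0.02409699 -0.73876897] [[401.13929867   0.         277.69477473]
 [  0.         401.13929867 208.36367134]
 [  0.           0.           1.        ]]
{'time': 0.1, 'q': array([-2.40299395e-03,  3.53553062e-01,  1.63404991e+00, -8.67546085e-07,
        1.15520036e+00, -2.37821957e-03]), 'dq': array([-0.00029544, -0.00277325, -0.00147391,  0.00031165, -0.00157416,
        0.00115544]), 'tau': array([-8.71753400e-04, -5.94903338e+01, -3.34933627e+01,  6.98069832e-02,
        1.83198228e-02, -2.35421521e-05]), 'ee_pos': array([ 6.24559722e-01, -1.09704786e-06,  2.13959113e-01]), 'tool_rot': array([-3.14038197e+00, -2.08600333e-06,  1.57077190e+00]), 'contact_force': array([-0.13857103, -0.33291013, -0.45365851]), 'moment': array([0.0073968 , 0.01091102, 0.03507342]), 'finger_force': 0.0, 'finger_gap': 0.09200309360939395}
```

View pics/scene0.png

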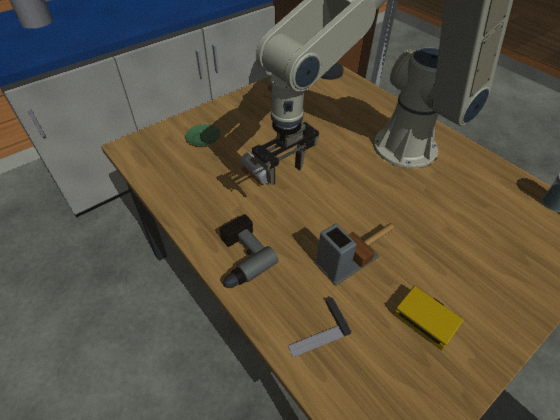

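View pics/side0.png

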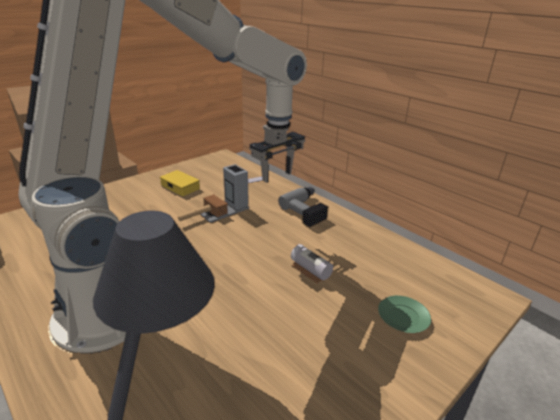

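Scene view: reader block at (337,250), mallet head (360,248) with handle to (392,228), tin (257,167) under the gripper, drill (250,255), square (330,330), bit case (430,317), saucer (203,135). Side view: tin lies at (312,262), mallet (215,207), block (236,187). I'll turn the depth into world points.

```bash
cat > h.py <<'E'
import numpy as np,cv2,pickle
from scipy.spatial.transform import Rotation as R
def cloud(c):
    K=c["intrinsics"];z=c["range_z"].astype(float);v,u=np.mgrid[:420,:560]
    P=np.stack([(u-K[0,2])*z/K[0,0],(v-K[1,2])*z/K[1,1],z],-1)
    W=P@R.from_euler("xyz",c["orientation"]).as_matrix().T+np.array(c["eye"]);W[z<=0]=np.nan
    return W
def rect(p):
    (c,s,a)=cv2.minAreaRect((p[:,:2]*1000).astype(np.float32));return np.round(c,1),np.round(s,1),round(a,1)
E
python3 - <<'E'
from h import *
d=pickle.load(open("c0.pkl","rb"))
for n in d:
    W=cloud(d[n]);hsv=cv2.cvtColor(d[n]["img"],cv2.COLOR_BGR2HSV)
    X=W[...,0];Y=W[...,1];Z=W[...,2]
    on=(Z>0.012)&(Z<0.17)&(X>0.3)&(X<1.1)&(abs(Y)<.7)
    k,lab,st,ce=cv2.connectedComponentsWithStats(on.astype(np.uint8))
    for i in range(1,k):
        if st[i,4]>60:
            p=W[lab==i];m=hsv[lab==i]
            print(n,ce[i].round(),st[i,4],"rect",rect(p),"zmax",np.percentile(p[:,2],98).round(3),"hsv",np.median(m,0))
E
```

```text
scene [202. 133.] 249 rect (array([ 604.7, -536.9]), array([139.9, 136.1]), 57.9) zmax 0.022 hsv [60. 84. 75.]
scene [254. 167.] 437 rect (array([ 571.6, -234.2]), array([135. ,  43.9]), 84.1) zmax 0.065 hsv [37. 13. 64.]
scene [247. 251.] 1998 rect (array([824.6,  27.8]), array([204.8, 174.3]), 83.8) zmax 0.063 hsv [40. 20. 57.]
scene [345. 250.] 2266 rect (array([521. , 244.9]), array([ 98.1, 279.4]), 87.0) zmax 0.163 hsv [30. 26. 71.]
scene [428. 316.] 2203 rect (array([540.3, 514.1]), array([107.7, 149.9]), 8.1) zmax 0.049 hsv [ 25. 231. 139.]
scene [339. 316.] 293 rect (array([723.7, 358.5]), array([111. ,  22.3]), 73.3) zmax 0.02 hsv [30. 16. 45.]
side [225. 194.] 1525 rect (array([517.5, 243.8]), array([102.2, 281.3]), 85.0) zmax 0.16 hsv [90. 15. 84.]
side [179. 181.] 594 rect (array([534.6, 511.9]), array([ 99.9, 158. ]), 9.8) zmax 0.046 hsv [ 23.  163.  196.5]
side [304. 205.] 1025 rect (array([816.5,  18.3]), array([194.2, 172.9]), 83.0) zmax 0.06 hsv [30.  9. 70.]
side [311. 262.] 785 rect (array([ 551.7, -236.3]), array([ 55.7, 135.5]), 4.3) zmax 0.062 hsv [155.  12. 105.]
side [405. 312.] 425 rect (array([ 601.3, -538.3]), array([137.3, 137.1]), 14.2) zmax 0.018 hsv [ 62.  54. 122.]
```

```bash
python3 - <<'E'
from h import *
d=pickle.load(open("c0.pkl","rb"))
for n in d:
    W=cloud(d[n]);hsv=cv2.cvtColor(d[n]["img"],cv2.COLOR_BGR2HSV)
    X=W[...,0];Y=W[...,1];Z=W[...,2]
    reg=(X>.33)&(X<.7)&(abs(Y-.245)<.1)
    p=W[reg&(Z>.15)];print(n,"blocktop",rect(p),len(p))
    br=(hsv[...,1]>70)&((hsv[...,0]<20))
    p=W[reg&br&(Z>.049)&(Z<.062)];print("headtop",rect(p),len(p),p[:,2].mean())
    p=W[reg&br&(Z>.022)&(Z<.046)&(X<.465)];print("handle",rect(p),len(p),p.mean(0),np.polyfit(p[:,0],p[:,1],1), p[:,0].min(),p[:,0].max())
    t=(abs(X-.56)<.09)&(abs(Y+.235)<.1)
    p=W[t&(Z>.045)&(Z<.08)];print("tin",rect(p),len(p),np.percentile(p[:,2],95))
from plant import *
c=capture("wrist");cv2.imwrite("pics/w0.png",c["img"]);print(c["eye"],R.from_euler("xyz",c["orientation"]).as_matrix().round(3),c["intrinsics"][0])
E
```

```text
scene blocktop (array([629.7, 236.4]), array([91.7, 61. ]), 86.2) 625
headtop (array([535.7, 243.8]), array([52.5, 95.8]), 0.2) 319 0.055154328185970415
handle (array([422.8, 247.8]), array([21.9, 83.3]), 89.1) 146 [0.42306665 0.24975192 0.04072909] [-0.01962369  0.25805405] 0.38109617215458746 0.4645891326282099
tin (array([ 570.7, -234.1]), array([135.3,  40.9]), 83.6) 294 0.06482084440254589
side blocktop (array([624.5, 236.3]), array([98.5, 62.2]), 86.0) 191
headtop (array([541. , 238.9]), array([100.2,  89.5]), 73.7) 175 0.05270939266224401
handle (array([420.2, 243.4]), array([88.6, 22.4]), 0.5) 141 [0.41876869 0.24085012 0.03515759] [-0.04907707  0.26140206] 0.3759654568967642 0.4646215960013309
tin (array([ 553.3, -237. ]), array([ 46.6, 132.6]), 1.3) 469 0.061904473143605546
[0.62443162 0.06618477 0.38393198] [[ 1.     0.    -0.001]
 [-0.    -0.972 -0.234]
 [-0.001  0.234 -0.972]] [305.72192914   0.         279.58445178]
```

View pics/w0.png

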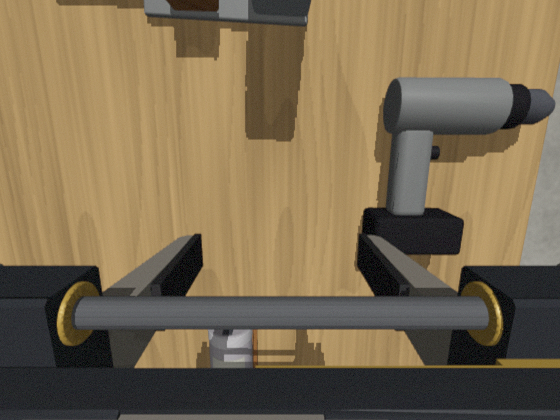

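The wrist picture shows the tin's lid at (232,345), the drill at (460,110), and the plate's edge at (230,10). Next I go above the mallet's handle and turn the fingers across it.

Emit:
play_rows --pt "1 0.9 -0.5 0 0 0 0" --pt "1 0.9 -0.5 0 0 0 0" --pt "1 0.9 -0.5 0 0 0 0" --pt "1 0.9 -0.5 0 0 0 0" --pt "1 0.9 -0.5 0 0 0 0"

```text
time: 0.57
ee_pos: [0.5236, 0.1814, 0.2144]
tool_rot: [-3.141, -0.0, 1.57]
contact_force: [0.4, 0.0, 0.4]
finger_gap: 0.0917
finger_force: 0.0
```

Emit:
play_rows --pt "1 0.315 -0.213 0 0 0 -0.099" --pt "1 0.315 -0.213 0 0 0 -0.099" --pt "1 0.315 -0.213 0 0 0 -0.099" --pt "1 0.315 -0.213 0 0 0 -0.099" --pt "1 0.315 -0.213 0 0 0 -0.099"

```text
time: 0.98
ee_pos: [0.4817, 0.2438, 0.2145]
tool_rot: [-3.141, 0.0, 2.201]
contact_force: [-0.4, -0.9, -0.0]
finger_gap: 0.0917
finger_force: 0.0
```

Emit:
play_rows --pt "1 0 0 0 0 0 -0.099" --pt "1 0 0 0 0 0 -0.099" --pt "1 0 0 0 0 0 -0.099" --pt "1 0 0 0 0 0 -0.099" --pt "1 0 0 0 0 0 -0.099"

```text
time: 1.4
ee_pos: [0.4822, 0.243, 0.2144]
tool_rot: [-3.141, -0.0, 2.821]
contact_force: [0.3, 1.3, 0.1]
finger_gap: 0.092
finger_force: 0.0
```

Emit:
play_rows --pt "1 0 0 0 0 0 -0.044" --pt "1 0 0 0 0 0 -0.044" --pt "1 0 0 0 0 0 -0.044" --pt "1 0 0 0 0 0 -0.044"

```text
time: 1.73
ee_pos: [0.4822, 0.2429, 0.2144]
tool_rot: [-3.141, -0.0, 3.093]
contact_force: [-0.3, -0.4, -0.1]
finger_gap: 0.092
finger_force: 0.0
```

```bash
cat >> h.py <<'E'
def to(o,pos,rot,k=1):
    """units of one row from state o to world pos and Rotation rot"""
    A=R.from_euler("xyz",o["tool_rot"]);s=A.inv().apply(np.array(pos)-o["ee_pos"])/.2
    t=(A.inv()*rot).as_rotvec()/(2*np.pi)
    print("row",s.round(3),t.round(4))
E
python3 - <<'E'
from h import *
from plant import *
c=capture("wrist");cv2.imwrite("pics/w1.png",c["img"]);o=observe();print(o["q"],o["ee_pos"],o["tool_rot"],o["time"])
pickle.dump(c,open("w1.pkl","wb"))
W=cloud(c);hsv=cv2.cvtColor(c["img"],cv2.COLOR_BGR2HSV);X,Y,Z=W[...,0],W[...,1],W[...,2]
reg=(abs(Y-.243)<.12)&(X>.3)&(X<.7)
br=(hsv[...,1]>70)&(hsv[...,0]<20)
for nm,m in(("head",reg&br&(Z>.05)&(Z<.06)),("handle",reg&br&(Z>.025)&(Z<.047)&(X<.5)),("plate",reg&~br&(Z>.006)&(Z<.014)&(X>.46)),("block",reg&(Z>.15)&(Z<.17))):
    p=W[m]
    if len(p)>30:print(nm,len(p),rect(p),p.mean(0),np.polyfit(p[:,0],p[:,1],1))
E
```

```text
[ 4.63828507e-01  2.21546554e-01  1.81530286e+00  4.00174695e-05
  1.10508338e+00 -1.05560396e+00] [0.48227539 0.24293833 0.21443552] [-3.14145617e+00 -3.13604607e-04  3.09021079e+00] 1.7833
head 3404 (array([553.3, 244. ]), array([94.9, 87.8]), 88.1) [0.53307142 0.24475837 0.05485099] [0.0817124  0.20119982]
handle 1991 (array([440.3, 247.2]), array([ 22. , 119.4]), 88.4) [0.43740402 0.24712339 0.04086698] [-0.03034903  0.26039818]
plate 2800 (array([589.1, 244.5]), array([235.2, 120. ]), 5.9) [0.53733091 0.24110914 0.00999078] [0.01497878 0.23306058]
block 1987 (array([603.9, 237.3]), array([89.5, 18.1]), 89.8) [0.60172859 0.23661941 0.15756588] [ 1.63380648 -0.74648866]
```

View pics/w1.png

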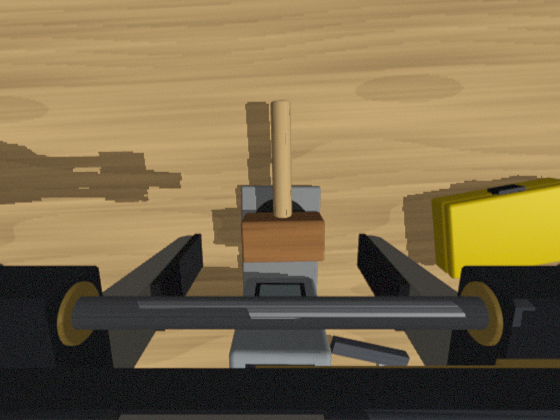

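The handle runs from (281,102) to (282,215) between the open fingers. The head is at (284,238) and the block is behind it. Lowering to grip.

Emit:
play_rows --pt "1 0 0.015 0.2 0 0 0" --pt "1 0 0.015 0.4 0 0 0" --pt "1 0 0.015 0.6 0 0 0" --pt "1 0 0.015 0.75 0 0 0" --pt "1 0 0.015 0.85 0 0 0"

```text
time: 2.2
ee_pos: [0.4808, 0.2451, 0.0415]
tool_rot: [-3.14, -0.003, 3.089]
contact_force: [0.0, -0.5, -0.2]
finger_gap: 0.0919
finger_force: 0.0
```

Emit:
play_rows --pt "1 0 0 0.06 0 0 0" --pt "1 0 0 0.12 0 0 0" --pt "1 0 0 0.135 0 0 0" --pt "-1 0 0 0.135 0 0 0" --pt "-1 0 0 0.135 0 0 0"

```text
time: 2.62
ee_pos: [0.4833, 0.2464, 0.0185]
tool_rot: [3.141, 0.001, 3.091]
contact_force: [-0.2, 0.5, -0.4]
finger_gap: 0.0808
finger_force: 0.0
```

Emit:
play_rows --pt "-1 0 0 0 0 0 0" --pt "-1 0 0 0 0 0 0" --pt "-1 0 0 0 0 0 0" --pt "-1 0 0 0 0 0 0" --pt "-1 0 0 0 0 0 0"

```text
time: 3.03
ee_pos: [0.4827, 0.2461, 0.0179]
tool_rot: [3.141, 0.0, 3.091]
contact_force: [-0.2, -0.0, -0.4]
finger_gap: 0.0474
finger_force: 0.0
```

Emit:
play_rows --pt "-1 0 0 0 0 0 0" --pt "-1 0 0 0 0 0 0" --pt "-1 0 0 0 0 0 0" --pt "-1 0 0 0 0 0 0" --pt "-1 0 0 0 0 0 0"

```text
time: 3.45
ee_pos: [0.4825, 0.246, 0.0176]
tool_rot: [-3.142, -0.0, 3.091]
contact_force: [-0.8, 0.0, 0.2]
finger_gap: 0.0212
finger_force: 30.0
```

Emit:
play_rows --pt "-1 0 0 0 0 0 0" --pt "-1 0 0 0 0 0 0" --pt "-1 0 0 -0.05 0 0 0" --pt "-1 0 0 -0.1 0 0 0" --pt "-1 0 0 -0.15 0 0 0"

```text
time: 3.87
ee_pos: [0.4825, 0.246, 0.0486]
tool_rot: [-3.142, -0.0, 3.091]
contact_force: [0.3, 0.4, -1.7]
finger_gap: 0.021
finger_force: 30.0
```

Emit:
play_rows --pt "-1 0 0 -0.1 0 0 0" --pt "-1 0 -0.15 -0.1 0 0 0" --pt "-1 0 -0.3 -0.1 0 0 0" --pt "-1 0 -0.45 -0.1 0 0 0" --pt "-1 0 -0.6 -0.1 0 0 0"

```text
time: 4.28
ee_pos: [0.4767, 0.1252, 0.0689]
tool_rot: [3.141, 0.001, 3.092]
contact_force: [1.1, 0.3, -2.1]
finger_gap: 0.0211
finger_force: 30.0
```

Emit:
play_rows --pt "-1 0 -0.15 0 0 0 0" --pt "-1 0 -0.28 0 0 0 0" --pt "-1 0 -0.33 0 0 0 0" --pt "-1 0 -0.33 0 0 0 0" --pt "-1 0 -0.33 0.05 0 0 0"

```text
time: 4.7
ee_pos: [0.4751, 0.0605, 0.0593]
tool_rot: [3.141, 0.004, 3.09]
contact_force: [1.7, -0.3, -1.2]
finger_gap: 0.0211
finger_force: 30.0
```

Emit:
play_rows --pt "-1 0 0 0.06 0 0 0" --pt "-1 0 0 0.12 0 0 0" --pt "-1 0 0 0.17 0 0 0" --pt "-1 0 0 0.21 0 0 0" --pt "-1 0 0 0.24 0 0 0"

```text
time: 5.12
ee_pos: [0.4729, 0.061, 0.0084]
tool_rot: [-3.142, -0.001, 3.092]
contact_force: [-0.2, -0.2, -0.6]
finger_gap: 0.0209
finger_force: 30.0
```

```bash
python3 - <<'E'
from h import *
from plant import *
o=observe();print(o["ee_pos"],o["contact_force"])
for n in("side","scene"):
    c=capture(n);W=cloud(c);hsv=cv2.cvtColor(c["img"],cv2.COLOR_BGR2HSV);X,Y,Z=W[...,0],W[...,1],W[...,2]
    br=(hsv[...,1]>70)&(hsv[...,0]<20)&(X>.34)&(X<.6)&(abs(Y-.06)<.07)&(Z>.008)&(Z<.1)
    p=W[br];hd=p[p[:,0]>.5];hn=p[p[:,0]<.46];print(n,len(p),rect(p),"head z",np.percentile(hd[:,2],[3,50,97]),"handle z vs x",np.polyfit(hn[:,0],hn[:,2],1))
E
```

```text
[0.47290403 0.06101312 0.00844591] [-0.19184614 -0.22329624 -0.63793121]
side 414 (array([462.5,  58.2]), array([ 68. , 184.7]), 70.5) head z [0.00971899 0.03619822 0.0454763 ] handle z vs x [-0.00198685  0.02794457]
scene 604 (array([470.,  59.]), array([168.5,  98.1]), 1.0) head z [0.01134292 0.04409551 0.04911725] handle z vs x [-0.19703225  0.11100408]
```

Emit:
play_rows --pt "1 0 0 0 0 0 0" --pt "1 0 0 0 0 0 0" --pt "1 0 0 0 0 0 0" --pt "1 0 0 0 0 0 0" --pt "1 0 0 0 0 0 0"

```text
time: 5.63
ee_pos: [0.4736, 0.0602, 0.01]
tool_rot: [3.141, 0.001, 3.091]
contact_force: [0.1, -0.7, 0.2]
finger_gap: 0.0522
finger_force: 0.0
```

Emit:
play_rows --pt "1 0 0 -0.1 0 0 0" --pt "1 0 0 -0.3 0 0 0" --pt "1 0 0 -0.5 0 0 0" --pt "1 0 0 -0.7 0 0 0" --pt "1 0 0 -0.9 0 0 0"

```text
time: 6.05
ee_pos: [0.4727, 0.0601, 0.1917]
tool_rot: [3.142, 0.0, 3.091]
contact_force: [0.8, -0.2, -0.3]
finger_gap: 0.086
finger_force: 0.0
```

Emit:
play_rows --pt "1 -0.256 -0.963 -0.1 0 0 0.099" --pt "1 -0.256 -0.963 -0.1 0 0 0.099" --pt "1 -0.256 -0.963 -0.1 0 0 0.099" --pt "1 -0.256 -0.963 -0.1 0 0 0.099" --pt "1 -0.256 -0.963 -0.1 0 0 0.099"

```text
time: 6.47
ee_pos: [0.515, -0.1374, 0.2105]
tool_rot: [3.141, 0.002, 2.463]
contact_force: [0.2, 0.4, -0.4]
finger_gap: 0.0924
finger_force: 0.0
```

Emit:
play_rows --pt "1 -0.769 -0.634 0 0 0 0.099" --pt "1 -0.769 -0.634 0 0 0 0.099" --pt "1 -0.769 -0.634 0 0 0 0.099" --pt "1 -0.769 -0.634 0 0 0 0.099" --pt "1 -0.769 -0.634 0 0 0 0.099"

```text
time: 6.88
ee_pos: [0.5561, -0.3329, 0.2098]
tool_rot: [3.141, 0.001, 1.84]
contact_force: [0.2, 0.2, -0.6]
finger_gap: 0.0918
finger_force: 0.0
```

Emit:
play_rows --pt "1 0 0 0 0 0 0.0441" --pt "1 0 0 0 0 0 0.0441" --pt "1 0 0 0 0 0 0.0441" --pt "1 0 0 0 0 0 0.0441"

```text
time: 7.22
ee_pos: [0.5558, -0.33, 0.2095]
tool_rot: [-3.141, -0.0, 1.568]
contact_force: [-0.5, -0.3, -0.7]
finger_gap: 0.0919
finger_force: 0.0
```

```bash
python3 - <<'E'
from h import *
from plant import *
o=observe();print(o["ee_pos"],o["tool_rot"],o["q"].round(3))
c=capture("wrist");cv2.imwrite("pics/w2.png",c["img"]);W=cloud(c);X,Y,Z=W[...,0],W[...,1],W[...,2]
m=(abs(X-.556)<.07)&(abs(Y+.236)<.1)&(Z>.03)&(Z<.08);p=W[m];print("tin",len(p),rect(p),np.percentile(p[:,2],97))
for y in np.arange(-.30,-.16,.02):
    q=p[abs(p[:,1]-y)<.006]
    if len(q)>10:print(y.round(2),q[:,0].min().round(4),q[:,0].max().round(4),q[:,2].max().round(4))
c=capture("scene");pickle.dump(c,open("s2.pkl","wb"));cv2.imwrite("pics/s2.png",c["img"])
W=cloud(c);hsv=cv2.cvtColor(c["img"],cv2.COLOR_BGR2HSV);X,Y,Z=W[...,0],W[...,1],W[...,2]
br=(hsv[...,1]>70)&(hsv[...,0]<20)&(X>.34)&(X<.6)&(abs(Y-.06)<.08)&(Z>.008);q=W[br];print("mallet",rect(q),np.percentile(q[:,2],98))
m=(abs(X-.528)<.09)&(abs(Y-.243)<.07)&(Z>.006)&(Z<.014)
q=W[m];print("plate",rect(q));dk=m&(hsv[...,2]<30);q=W[dk];print("pad dark",len(q),rect(q),np.bincount(hsv[...,2][m]//8))
E
```

```text
[ 0.55575425 -0.33002462  0.20951949] [-3.14142274e+00 -1.44843036e-04  1.56813405e+00] [-0.538  0.391  1.59   0.     1.162 -0.536]
tin 7038 (array([ 559.4, -233.8]), array([131.1,  55.8]), 89.8) 0.06332569001966634
-0.3 0.533 0.5859 0.0632
-0.28 0.5316 0.5855 0.0642
-0.26 0.5325 0.5864 0.0647
-0.24 0.5329 0.5858 0.0651
-0.22 0.5317 0.5866 0.0648
-0.2 0.5326 0.5861 0.0641
-0.18 0.5318 0.5868 0.0642
mallet (array([449.6,  50.5]), array([218.9, 100.1]), 6.5) 0.04942820402844757
plate (array([531.4, 249.4]), array([114.3, 165.7]), 86.3)
pad dark 167 (array([522. , 253.6]), array([66.2, 38.2]), 32.0) [  0   0  52 124  12   9  12   6  65 213  43  12   4   1   1   3]
```

View pics/w2.png

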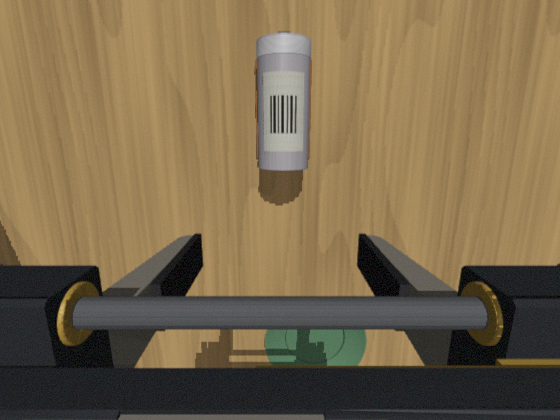

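The tin's lid is at the top (284,45), with the label at (284,110) and the base at (284,165). Its axis lies along world y at x≈0.559, and the base is at y≈-0.299. I approach tilted 30° and grip 90 mm above the base.

Emit:
play_rows --pt "1 0.807 0.018 0.515 0 -0.0833 0" --pt "1 0.807 0.018 0.515 0 -0.0833 0" --pt "1 0.807 0.018 0.515 0 -0.0833 0" --pt "1 0.807 0.018 0.515 0 -0.0833 0" --pt "1 0.807 0.018 0.515 0 -0.0833 0"

```text
time: 7.73
ee_pos: [0.5589, -0.1892, 0.1199]
tool_rot: [-3.138, 0.496, 1.57]
contact_force: [0.6, -0.6, 0.3]
finger_gap: 0.0918
finger_force: 0.0
```

```bash
python3 - <<'E'
from h import *
from plant import *
o=observe();print(o["ee_pos"],o["tool_rot"],o["q"].round(3));A=R.from_euler("xyz",o["tool_rot"]).as_matrix();print(A.round(3))
to(o,[.559,-.2185,.020],R.from_matrix(A))
E
```

```text
[ 0.55892807 -0.18920369  0.1199417 ] [-3.13829779  0.49604043  1.57030444] [-0.035  0.424  1.884 -0.638  0.926  0.381]
[[ 0.     1.    -0.004]
 [ 0.879 -0.002 -0.476]
 [-0.476 -0.003 -0.879]]
row [0.109 0.002 0.509] [-0. -0. -0.]
```

Emit:
play_rows --pt "1 0.1 0 0.1 0 -0.004 0" --pt "1 0.1 0 0.25 0 -0.004 0" --pt "1 0.1 0 0.4 0 -0.004 0" --pt "1 0.1 0 0.5 0 -0.004 0" --pt "1 0.1 0 0.51 0 -0.004 0"

```text
time: 8.15
ee_pos: [0.5553, -0.2212, 0.0169]
tool_rot: [-3.128, 0.517, 1.574]
contact_force: [-0.0, 0.5, -0.2]
finger_gap: 0.0919
finger_force: 0.0
```

Emit:
play_rows --pt "-1 0 0 0 0 0 0" --pt "-1 0 0 0 0 0 0" --pt "-1 0 0 0 0 0 0" --pt "-1 0 0 0 0 0 0" --pt "-1 0 0 0 0 0 0"

```text
time: 8.57
ee_pos: [0.5583, -0.2206, 0.0211]
tool_rot: [-3.136, 0.517, 1.569]
contact_force: [-0.7, 0.5, -0.6]
finger_gap: 0.0608
finger_force: 0.0
```

Emit:
play_rows --pt "-1 0 0 0 0 0 0" --pt "-1 0 0 0 0 0 0" --pt "-1 0 0 0 0 0 0" --pt "-1 0 0 0 0 0 0"

```text
time: 8.9
ee_pos: [0.5584, -0.2207, 0.0208]
tool_rot: [-3.136, 0.517, 1.569]
contact_force: [0.0, 3.3, 5.9]
finger_gap: 0.0553
finger_force: 30.0
```

```bash
python3 - <<'E'
from h import *
from plant import *
o=observe();print(o["ee_pos"],o["tool_rot"],o["q"].round(3),o["contact_force"],o["finger_gap"])
E
```

```text
[ 0.55843441 -0.22071803  0.0208266 ] [-3.13622808  0.51734276  1.56946437] [-0.079  0.59   1.916 -0.79   0.768  0.542] [0.04889296 3.25539938 5.86899716] 0.05530815882213199
```

Emit:
play_rows --pt "-1 -0.06 0 -0.1 0 0 0" --pt "-1 -0.12 0 -0.2 0 0 0" --pt "-1 -0.2 0 -0.35 0 0 0" --pt "-1 -0.297 0 -0.521 0 0 0" --pt "-1 -0.297 0 -0.521 0 0 0"

```text
time: 9.32
ee_pos: [0.5616, -0.2214, 0.1464]
tool_rot: [3.139, 0.518, 1.566]
contact_force: [1.5, 0.0, -1.5]
finger_gap: 0.0554
finger_force: 30.0
```

Emit:
play_rows --pt "-1 0.26 -0.22 -0.149 0 0.099 0" --pt "-1 0.26 -0.22 -0.149 0 0.099 0" --pt "-1 0.26 -0.22 -0.149 0 0.099 0" --pt "-1 0.26 -0.22 -0.149 0 0.099 0" --pt "-1 0.26 -0.22 -0.149 0 0.099 0"

```text
time: 9.73
ee_pos: [0.5153, -0.1601, 0.1416]
tool_rot: [-3.14, -0.11, 1.568]
contact_force: [-0.8, -0.9, -3.0]
finger_gap: 0.0554
finger_force: 30.0
```

```bash
python3 - <<'E'
from h import *
from plant import *
o=observe();print(o["ee_pos"],o["tool_rot"],o["q"].round(3),o["contact_force"],o["finger_gap"])
th=np.radians(59.64-30+.0)
F=R.from_euler("x",90,degrees=True)*R.from_euler("xyz",[-3.13622808,0.51734276,1.56946437])
print(F.as_matrix().round(3)); to(o,[.47,-.09+.0165,.17],F)
E
```

```text
[ 0.51533111 -0.16014857  0.14164444] [-3.13965535 -0.11035551  1.56782551] [-0.372  0.328  1.857  0.121  1.001 -0.437] [-0.82260156 -0.91235189 -2.98140223] 0.05543567738391083
[[ 0.001  1.    -0.006]
 [ 0.495  0.005  0.869]
 [ 0.869 -0.004 -0.495]]
row [ 0.446 -0.228 -0.093] [ 0.001   0.1501 -0.0008]
```

Emit:
play_rows --pt "-1 0.45 -0.23 -0.09 0 0.099 0" --pt "-1 0.45 -0.23 -0.09 0 0.099 0" --pt "-1 0.45 -0.23 -0.09 0 0.099 0" --pt "-1 0.45 -0.23 -0.09 0 0.099 0" --pt "-1 0.45 -0.23 -0.09 0 0.099 0"

```text
time: 10.15
ee_pos: [0.4692, -0.0729, 0.1692]
tool_rot: [-3.137, -0.732, 1.563]
contact_force: [0.6, 0.1, -2.5]
finger_gap: 0.0555
finger_force: 30.0
```

```bash
python3 - <<'E'
from h import *
from plant import *
o=observe();print(o["ee_pos"],o["tool_rot"],o["q"].round(3),o["contact_force"],o["finger_gap"])
F=R.from_euler("x",90,degrees=True)*R.from_euler("xyz",[-3.13622808,0.51734276,1.56946437])
to(o,[.47,-.09+.0165,.17],F)
E
```

```text
[ 0.46921098 -0.07285769  0.16917649] [-3.13748154 -0.73150484  1.5634744 ] [-0.591  0.428  1.876  0.606  1.347 -0.881] [ 0.64307059  0.10130733 -2.545602  ] 0.055462790152500954
row [ 0.     0.004 -0.005] [ 0.0012  0.0512 -0.0008]
```

Emit:
play_rows --pt "-1 0 0 0 0 0.051 0" --pt "-1 0 0 0 0 0.051 0" --pt "-1 0 0 0 0 0.051 0" --pt "-1 0 0 0 0 0.051 0" --pt "-1 0 0 0 0 0.051 0"

```text
time: 10.57
ee_pos: [0.4686, -0.0734, 0.1665]
tool_rot: [-3.123, -1.047, 1.549]
contact_force: [0.9, 0.2, -2.0]
finger_gap: 0.0552
finger_force: 30.0
```

```bash
python3 - <<'E'
from h import *
from plant import *
o=observe();print(o["ee_pos"],o["tool_rot"],o["q"].round(3),o["contact_force"],o["finger_gap"])
F=R.from_euler("x",90,degrees=True)*R.from_euler("xyz",[-3.13622808,0.51734276,1.56946437])
to(o,[.47,-.0735,.090],F)
c=capture("scene");W=cloud(c);X,Y,Z=W[...,0],W[...,1],W[...,2]
cv2.imwrite("pics/s3.png",cv2.resize(c["img"][60:300,200:480],None,fx=2,fy=2))
for z in np.arange(.08,.24,.01):
    q=W[(abs(Z-z)<.005)&(abs(X-.47)<.06)&(Y>-.15)&(Y<-.03)]
    if len(q)>5:print(z.round(3),len(q),q.min(0)[:2].round(4),q.max(0)[:2].round(4))
E
```

```text
[ 0.46857844 -0.07339604  0.16646449] [-3.12282826 -1.0465065   1.54889002] [-0.69   0.613  1.815  0.732  1.552 -1.031] [ 0.90202522  0.20879708 -1.974312  ] 0.05518847659667885
row [-0.331  0.011  0.191] [ 0.001   0.0011 -0.0016]
0.09 21 [ 0.462  -0.0965] [ 0.497  -0.0597]
0.1 35 [ 0.4529 -0.0957] [ 0.4978 -0.059 ]
0.11 34 [ 0.4575 -0.0972] [ 0.4967 -0.0584]
0.12 33 [ 0.4565 -0.0976] [ 0.4985 -0.0585]
0.13 37 [ 0.4505 -0.1002] [ 0.4982 -0.0581]
0.14 39 [ 0.4538 -0.0996] [ 0.4973 -0.0587]
0.15 31 [ 0.4562 -0.088 ] [ 0.4974 -0.058 ]
0.16 32 [ 0.4366 -0.0823] [ 0.5093 -0.0573]
0.17 44 [ 0.4385 -0.1026] [ 0.511  -0.0575]
0.18 81 [ 0.43   -0.1195] [ 0.5134 -0.0579]
0.19 85 [ 0.4358 -0.1361] [ 0.5162 -0.0586]
0.2 98 [ 0.4232 -0.1497] [ 0.5186 -0.0578]
0.21 122 [ 0.421  -0.1497] [ 0.5286 -0.0581]
0.22 212 [ 0.4153 -0.1495] [ 0.5276 -0.0565]
0.23 30 [ 0.4129 -0.1488] [ 0.5295 -0.1397]
```

View pics/s3.png

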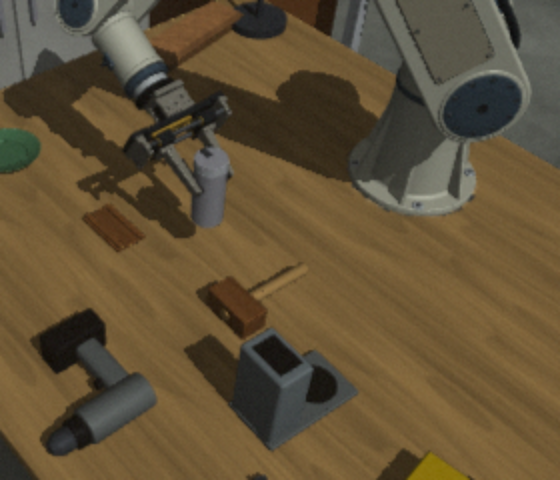

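Tin held vertical at (210,190) in the crop, the mallet is down at (240,305), and the pad at (322,383) is clear. Lowering to the bench.

Emit:
play_rows --pt "-1 -0.08 0.01 0.05 0 0 0" --pt "-1 -0.17 0.01 0.1 0 0 0" --pt "-1 -0.26 0.01 0.15 0 0 0" --pt "-1 -0.32 0.01 0.185 0 0.001 -0.001" --pt "-1 -0.335 0.01 0.193 0 0.001 -0.001"

```text
time: 11.03
ee_pos: [0.4703, -0.0723, 0.0898]
tool_rot: [-3.139, -1.051, 1.569]
contact_force: [-1.1, 0.5, -2.3]
finger_gap: 0.0552
finger_force: 30.0
```

Emit:
play_rows --pt "-1 -0.01 0 0.006 0 0 0" --pt "-1 -0.02 0 0.012 0 0 0" --pt "-1 -0.03 0 0.018 0 0 0" --pt "-1 -0.04 0 0.023 0 0 0" --pt "-1 -0.04 0 0.023 0 0 0"

```text
time: 11.45
ee_pos: [0.4707, -0.0732, 0.0816]
tool_rot: [-3.141, -1.053, 1.569]
contact_force: [-0.1, -0.1, -1.9]
finger_gap: 0.0556
finger_force: 30.0
```

```bash
python3 - <<'E'
from h import *
from plant import *
o=observe();print(o["ee_pos"],o["tool_rot"],o["q"].round(3),o["contact_force"],o["finger_gap"])
F=R.from_euler("x",90,degrees=True)*R.from_euler("xyz",[-3.13622808,0.51734276,1.56946437])
to(o,[.47,-.0735,.0783],F)
c=capture("scene");W=cloud(c);X,Y,Z=W[...,0],W[...,1],W[...,2]
for z in np.arange(.01,.08,.01):
    q=W[(abs(Z-z)<.005)&(abs(X-.47)<.06)&(Y>-.15)&(Y<-.03)]
    if len(q)>5:print(z.round(3),len(q),q.min(0)[:2].round(4),q.max(0)[:2].round(4))
p=W[(abs(X-.47)<.035)&(abs(Y+.09)<.035)&(Z>.12)&(Z<.15)];print("top",np.percentile(p[:,2],[50,80,95]))
E
```

```text
[ 0.47070721 -0.07316199  0.0815802 ] [-3.14066352 -1.05292762  1.56874562] [-0.689  0.757  1.813  0.742  1.452 -1.136] [-0.12629493 -0.13220153 -1.87970227] 0.055620436431964716
row [-0.015 -0.004  0.007] [0.0011 0.0001 0.    ]
0.01 42 [ 0.4257 -0.1421] [ 0.5251 -0.0378]
0.02 34 [ 0.4539 -0.1   ] [ 0.5    -0.0568]
0.03 29 [ 0.4581 -0.0995] [ 0.5003 -0.0567]
0.04 36 [ 0.4611 -0.1072] [ 0.5004 -0.0572]
0.05 34 [ 0.4509 -0.1077] [ 0.5006 -0.058 ]
0.06 30 [ 0.4533 -0.0938] [ 0.4991 -0.0568]
0.07 26 [ 0.4583 -0.0833] [ 0.4982 -0.0568]
0.08 36 [ 0.4366 -0.0881] [ 0.5131 -0.0584]
top [0.13189577 0.13361838 0.13561069]
```

Emit:
play_rows --pt "-1 -0.004 0 0.002 0 0 0" --pt "-1 -0.008 0 0.004 0 0 0" --pt "-1 -0.012 0 0.006 0 0 0" --pt "-1 -0.014 0 0.008 0 0 0" --pt "-1 -0.014 0 0.008 0 0 0"

```text
time: 11.92
ee_pos: [0.4707, -0.073, 0.0795]
tool_rot: [-3.141, -1.056, 1.569]
contact_force: [-1.4, -3.6, 8.0]
finger_gap: 0.0552
finger_force: 30.0
```

Emit:
play_rows --pt "-1 -0.002 0 0.001 0 0 0" --pt "-1 -0.004 0 0.002 0 0 0" --pt "-1 -0.004 0 0.002 0 0 0" --pt "-1 -0.004 0 0.002 0 0 0"

```text
time: 12.25
ee_pos: [0.4708, -0.0731, 0.0795]
tool_rot: [-3.142, -1.057, 1.569]
contact_force: [-2.1, -4.8, 13.7]
finger_gap: 0.0553
finger_force: 30.0
```

Emit:
play_rows --pt "-1 0.004 0 -0.002 0 0 0" --pt "1 0.004 0 -0.002 0 0 0" --pt "1 0.004 0 -0.002 0 0 0" --pt "1 0.004 0 -0.002 0 0 0" --pt "1 0.004 0 -0.002 0 0 0"

```text
time: 12.67
ee_pos: [0.4705, -0.073, 0.078]
tool_rot: [-3.139, -1.054, 1.567]
contact_force: [-0.6, 0.3, -0.7]
finger_gap: 0.0799
finger_force: 0.0
```

Emit:
play_rows --pt "1 0 0 0 0 0 0" --pt "1 0 0 0 0 0 0" --pt "1 0 0 -0.05 0 0 0" --pt "1 0 0 -0.15 0 0 0" --pt "1 0 0 -0.25 0 0 0"

```text
time: 13.08
ee_pos: [0.4702, -0.117, 0.1034]
tool_rot: [-3.138, -1.054, 1.567]
contact_force: [0.3, -0.3, 0.1]
finger_gap: 0.0923
finger_force: 0.0
```

Emit:
play_rows --pt "1 0 0 -0.15 0 0 0" --pt "1 0 0 -0.3 0 0 0" --pt "1 0 0 -0.45 0 0 0" --pt "1 0 0 -0.55 0 0 0" --pt "1 0 0 -0.55 0 0 0"

```text
time: 13.5
ee_pos: [0.4713, -0.2164, 0.1591]
tool_rot: [3.137, -1.05, 1.571]
contact_force: [-0.1, -0.6, 0.7]
finger_gap: 0.0921
finger_force: 0.0
```

```bash
python3 - <<'E'
from h import *
from plant import *
o=observe();print(o["time"],o["ee_pos"],o["tool_rot"],o["q"].round(3))
for n in("scene","side"):
  c=capture(n);W=cloud(c);X,Y,Z=W[...,0],W[...,1],W[...,2]
  for z in np.arange(.02,.135,.02):
    q=W[(abs(Z-z)<.006)&(abs(X-.47)<.06)&(abs(Y+.09)<.06)]
    if len(q)>5:
        s=np.linalg.lstsq(np.c_[2*q[:,:2],np.ones(len(q))],(q[:,:2]**2).sum(1),rcond=None)[0]
        print(n,z.round(3),len(q),q.min(0)[:2].round(4),q.max(0)[:2].round(4),"circle",s[:2].round(4),np.sqrt(s[2]+s[:2]@s[:2]).round(4))
  p=W[(abs(X-.47)<.04)&(abs(Y+.09)<.04)&(Z>.124)&(Z<.145)];print("top",rect(p),p.mean(0))
to(o,[.47,-.3,.30],R.from_euler("xyz",[np.pi,0,np.pi/2]))
E
```

```text
13.5 [ 0.47130966 -0.21641199  0.1590783 ] [ 3.13700464 -1.04979574  1.57091567] [-0.846  0.737  1.575  0.624  1.712 -1.053]
scene 0.02 37 [ 0.4537 -0.1002] [ 0.5009 -0.0575] circle [ 0.4728 -0.0852] 0.0261
scene 0.04 41 [ 0.4584 -0.1101] [ 0.4989 -0.0582] circle [ 0.4705 -0.0869] 0.0277
scene 0.06 39 [ 0.4517 -0.1098] [ 0.499  -0.0563] circle [ 0.4712 -0.0864] 0.027
scene 0.08 42 [ 0.4584 -0.096 ] [ 0.5019 -0.0576] circle [ 0.4727 -0.0851] 0.0257
scene 0.1 41 [ 0.4543 -0.0991] [ 0.5004 -0.0591] circle [ 0.4729 -0.0856] 0.0259
scene 0.12 46 [ 0.4573 -0.1003] [ 0.5031 -0.0571] circle [ 0.4749 -0.0835] 0.0242
top (array([473. , -86.5]), array([55.2, 53.8]), 48.0) [ 0.47453782 -0.08361211  0.13019193]
side 0.02 48 [ 0.4401 -0.1168] [ 0.4828 -0.0796] circle [ 0.4676 -0.089 ] 0.0256
side 0.04 52 [ 0.4401 -0.1157] [ 0.4804 -0.0681] circle [ 0.4683 -0.0875] 0.0268
side 0.06 62 [ 0.4392 -0.1165] [ 0.4801 -0.072 ] circle [ 0.4682 -0.0877] 0.0271
side 0.08 59 [ 0.4381 -0.1161] [ 0.482 -0.073] circle [ 0.4668 -0.089 ] 0.0255
side 0.1 58 [ 0.4403 -0.1154] [ 0.4829 -0.0736] circle [ 0.4676 -0.0875] 0.026
side 0.12 63 [ 0.4386 -0.1178] [ 0.4842 -0.0582] circle [ 0.4671 -0.0886] 0.0258
top (array([467.5, -88.4]), array([55.6, 52.4]), 34.9) [ 0.46590727 -0.08944476  0.12833321]
row [ 0.403 -0.003 -0.713] [ 0.0007 -0.1671 -0.0004]
```

Emit:
play_rows --pt "1 0.2 0 -0.06 0 -0.02 0" --pt "1 0.4 0 -0.13 0 -0.04 0" --pt "1 0.68 0 -0.22 0 -0.099 0" --pt "1 0.68 0 -0.22 0 -0.099 0" --pt "1 0.68 0 -0.22 0 -0.099 0"

```text
time: 14.02
ee_pos: [0.472, -0.1828, 0.3013]
tool_rot: [3.136, -0.424, 1.572]
contact_force: [0.6, -0.1, 0.0]
finger_gap: 0.092
finger_force: 0.0
```

Emit:
play_rows --pt "1 0 0 0 0 -0.068 0" --pt "1 0 0 0 0 -0.068 0" --pt "1 0 0 0 0 -0.068 0" --pt "1 0 0 0 0 -0.068 0" --pt "1 0 0 0 0 -0.068 0"

```text
time: 14.43
ee_pos: [0.4698, -0.1801, 0.2969]
tool_rot: [-3.14, -0.003, 1.574]
contact_force: [0.2, 0.6, -0.3]
finger_gap: 0.092
finger_force: 0.0
```

```bash
python3 - <<'E'
from h import *
from plant import *
o=observe();print(o["time"],o["ee_pos"],o["tool_rot"],o["q"].round(3))
c=capture("wrist");pickle.dump(c,open("w4.pkl","wb"));W=cloud(c);X,Y,Z=W[...,0],W[...,1],W[...,2]
m=(abs(X-.47)<.05)&(abs(Y+.087)<.05)&(Z>.122)&(Z<.145);p=W[m];print("lid",len(p),rect(p),p.mean(0))
top=m&(Z>.127);v,u=np.nonzero(m);print(u.min(),u.max(),v.min(),v.max())
cv2.imwrite("pics/w4.png",cv2.resize(c["img"][max(0,v.min()-60):v.max()+150,u.min()-80:u.max()+80],None,fx=2,fy=2))
to(o,[.47,-.087,.11],R.from_euler("xyz",[np.pi,0,np.pi/2]))
E
```

```text
14.4333 [ 0.46981562 -0.18013196  0.29689389] [-3.14013489e+00 -2.71557408e-03  1.57416274e+00] [-0.371  0.088  1.787  0.002  1.269 -0.375]
lid 2348 (array([470.7, -86.3]), array([55.5, 55.2]), 89.5) [ 0.47052748 -0.08589177  0.13002202]
255 307 81 136
row [0.463 0.004 0.936] [-0.0002 -0.0004  0.0005]
```

View pics/w4.png

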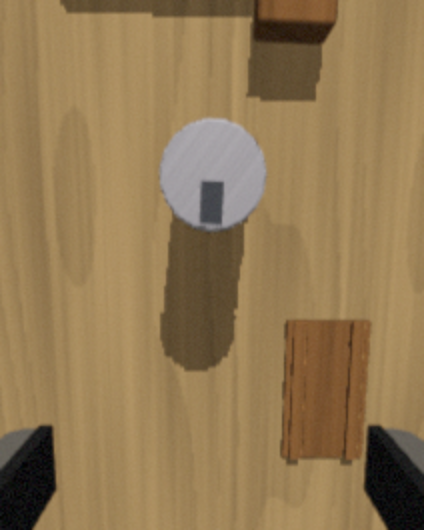

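The lid is at (213,175) in the crop and its dark tab points image-down (world -y), so the label faces -y as planned. Now I measure the tab angle and the reader pose.

```bash
python3 - <<'E'
from h import *
from plant import *
c=pickle.load(open("w4.pkl","rb"));W=cloud(c);X,Y,Z=W[...,0],W[...,1],W[...,2];hsv=cv2.cvtColor(c["img"],cv2.COLOR_BGR2HSV)
m=(np.hypot(X-.4707,Y+.0863)<.029)&(Z>.122);t=W[m&(hsv[...,2]<110)&(Z>.125)];print("tab",len(t),t.mean(0),np.degrees(np.arctan2(t[:,1].mean()+.0863,t[:,0].mean()-.4707)),rect(t))
for n in("scene","side"):
    c=capture(n);pickle.dump(c,open(n+"5.pkl","wb"));W=cloud(c);hsv=cv2.cvtColor(c["img"],cv2.COLOR_BGR2HSV);X,Y,Z=W[...,0],W[...,1],W[...,2]
    r=(abs(X-.56)<.12)&(abs(Y-.243)<.09)
    for nm,q in(("blocktop",r&(Z>.15)&(Z<.17)),("platetop",r&(Z>.006)&(Z<.014)&(X<.6)),("pad",r&(Z>.006)&(Z<.014)&(hsv[...,2]<(40 if n=="scene" else 50))&(np.hypot(X-.527,Y-.243)<.045))):
        p=W[q]
        if len(p)<9:continue
        s=cv2.fitEllipse(cv2.convexHull((p[:,:2]*1000).astype(np.float32))) if nm=="pad" else ""
        print(n,nm,len(p),rect(p),s,p.mean(0).round(4))
    q=r&(Z>.006)&(Z<.014)&(X<.6);print(np.bincount(hsv[...,2][q]//10))
E
```

```text
tab 272 [ 0.46979713 -0.10158115  0.13096311] -93.3813251508756 (array([ 468.6, -104.9]), array([30.2, 28.3]), 37.2)
scene blocktop 626 (array([629.3, 236.3]), array([89.9, 60.6]), 86.0)  [0.6319 0.2392 0.1601]
scene platetop 523 (array([524.7, 275.5]), array([178. ,  99.9]), 44.5)  [0.5223 0.2585 0.0109]
scene pad 174 (array([520.1, 252.6]), array([71.5, 39.4]), 33.0) ((522.9826049804688, 250.7961883544922), (41.714637756347656, 78.96988677978516), 120.83982849121094) [0.5227 0.2505 0.0115]
[  0   2 157  15  13  11  34 235  41   8   2   5]
side blocktop 187 (array([624.6, 233.8]), array([91.6, 63.2]), 87.4)  [0.6198 0.2291 0.1572]
side platetop 390 (array([537.7, 239.2]), array([104.9, 126.6]), 86.6)  [0.5366 0.2364 0.0086]
side pad 83 (array([527.9, 242.4]), array([49.6, 56.9]), 84.4) ((526.7711791992188, 241.03680419921875), (50.859703063964844, 58.98497772216797), 71.92761993408203) [0.5261 0.2402 0.0091]
[ 0  0  0 32 51 10 17 26 17 29 30 59 93 14  7  5]
```

Emit:
play_rows --pt "1 0.2 0.005 0.1 0 0 0" --pt "1 0.4 0.005 0.2 0 0 0" --pt "1 0.469 0.005 0.35 0 0 0" --pt "1 0.469 0.005 0.5 0 0 0" --pt "1 0.469 0.005 0.5 0 0 0"

```text
time: 15.0
ee_pos: [0.4679, -0.088, 0.1922]
tool_rot: [-3.131, -0.008, 1.569]
contact_force: [-1.2, -0.3, -0.9]
finger_gap: 0.0921
finger_force: 0.0
```

```bash
python3 - <<'E'
from h import *
from plant import *
o=observe();print(o["ee_pos"],o["tool_rot"])
to(o,[.4707,-.0863,.08],R.from_euler("xyz",[np.pi,0,np.pi/2]))
E
```

```text
[ 0.46789154 -0.08800562  0.19223344] [-3.13094709 -0.00766011  1.56940543]
row [0.004 0.02  0.561] [-0.0017 -0.0012 -0.0002]
```

Emit:
play_rows --pt "1 0 0 0 0 0 0" --pt "1 0 0 0.2 0 0 0" --pt "1 0 0 0.4 0 0 0" --pt "1 0 0 0.55 0 0 0" --pt "1 0 0 0.585 0 0 0"

```text
time: 15.42
ee_pos: [0.4702, -0.0893, 0.0783]
tool_rot: [-3.136, -0.006, 1.567]
contact_force: [-0.8, 0.1, -1.6]
finger_gap: 0.0918
finger_force: 0.0
```

Emit:
play_rows --pt "1 0 0 0 0 0 0" --pt "1 0 0 0 0 0 0" --pt "-1 0 0 0 0 0 0" --pt "-1 0 0 0 0 0 0" --pt "-1 0 0 0 0 0 0"

```text
time: 15.83
ee_pos: [0.4727, -0.0887, 0.0823]
tool_rot: [3.14, -0.004, 1.569]
contact_force: [-0.1, -0.0, 0.3]
finger_gap: 0.0738
finger_force: 0.0
```

Emit:
play_rows --pt "-1 0 0 0 0 0 0" --pt "-1 0 0 0 0 0 0" --pt "-1 0 0 0 0 0 0" --pt "-1 0 0 0 0 0 0" --pt "-1 0 0 0 0 0 0"

```text
time: 16.25
ee_pos: [0.4717, -0.0884, 0.081]
tool_rot: [-3.141, -0.004, 1.57]
contact_force: [-0.6, -0.5, 7.2]
finger_gap: 0.0558
finger_force: 30.0
```

Emit:
play_rows --pt "-1 0 0 -0.05 0 0 0" --pt "-1 0 0 -0.2 0 0 0" --pt "-1 0 0 -0.35 0 0 0" --pt "-1 0 0 -0.5 0 0 0" --pt "-1 0 0 -0.6 0 0 0"

```text
time: 16.67
ee_pos: [0.4721, -0.089, 0.2036]
tool_rot: [3.141, -0.004, 1.569]
contact_force: [0.3, -0.6, -1.7]
finger_gap: 0.0553
finger_force: 30.0
```

Emit:
play_rows --pt "-1 0.825 0.143 0 0 0 -0.099" --pt "-1 0.825 0.143 0 0 0 -0.099" --pt "-1 0.825 0.143 0 0 0 -0.099" --pt "-1 0.825 0.143 0 0 0 -0.099" --pt "-1 0.825 0.143 0 0 0 -0.099"

```text
time: 17.08
ee_pos: [0.5014, 0.082, 0.2021]
tool_rot: [3.137, -0.006, 2.201]
contact_force: [-0.2, -1.0, -2.9]
finger_gap: 0.0558
finger_force: 30.0
```

Emit:
play_rows --pt "-1 0.588 0.596 0 0 0 -0.099" --pt "-1 0.588 0.596 0 0 0 -0.099" --pt "-1 0.588 0.596 0 0 0 -0.099" --pt "-1 0.588 0.596 0 0 0 -0.099" --pt "-1 0.588 0.596 0 0 0 -0.099"

```text
time: 17.5
ee_pos: [0.5299, 0.2474, 0.2026]
tool_rot: [3.134, -0.002, 2.823]
contact_force: [-0.4, -0.8, -2.2]
finger_gap: 0.0558
finger_force: 30.0
```

Emit:
play_rows --pt "-1 0 0 0 0 0 -0.0465" --pt "-1 0 0 0 0 0 -0.0465" --pt "-1 0 0 0 0 0 -0.0465" --pt "-1 0 0 0 0 0 -0.0465" --pt "-1 0 0 0 0 0 -0.0465"

```text
time: 17.92
ee_pos: [0.5288, 0.2409, 0.2022]
tool_rot: [3.137, -0.002, 3.104]
contact_force: [-1.2, -0.1, -2.6]
finger_gap: 0.0555
finger_force: 30.0
```

```bash
python3 - <<'E'
from h import *
from plant import *
o=observe();print(o["time"],o["ee_pos"],o["tool_rot"],o["q"].round(3),o["contact_force"])
to(o,[.529,.242,.105],R.from_euler("xyz",[np.pi,0,3.106]))
for n in("scene","side"):
  c=capture(n);W=cloud(c);X,Y,Z=W[...,0],W[...,1],W[...,2];cv2.imwrite(f"pics/{n}6.png",c["img"])
  for z in np.arange(.11,.25,.02):
    q=W[(abs(Z-z)<.006)&(abs(X-.527)<.045)&(abs(Y-.242)<.045)]
    if len(q)>8:
        s=np.linalg.lstsq(np.c_[2*q[:,:2],np.ones(len(q))],(q[:,:2]**2).sum(1),rcond=None)[0]
        print(n,z.round(3),len(q),q.min(0)[:2].round(4),q.max(0)[:2].round(4),"circle",s[:2].round(4))
E
```

```text
17.9167 [0.52878216 0.24094601 0.2021678 ] [ 3.13735927e+00 -1.61978354e-03  3.10375536e+00] [ 0.422  0.297  1.742  0.005  1.101 -1.113] [-1.22890984 -0.07061627 -2.58218356]
row [-0.002  0.003  0.486] [ 0.0007 -0.0003 -0.0004]
scene 0.13 50 [0.5104 0.2244] [0.5576 0.2685] circle [0.5281 0.241 ]
scene 0.15 50 [0.5182 0.2194] [0.5591 0.2695] circle [0.529  0.2403]
scene 0.17 53 [0.519  0.2206] [0.5574 0.2686] circle [0.5278 0.2393]
scene 0.19 56 [0.5293 0.2214] [0.5575 0.2689] circle [0.5295 0.2403]
scene 0.21 81 [0.5224 0.2026] [0.5572 0.2815] circle [0.5151 0.2413]
scene 0.23 87 [0.524  0.1996] [0.5566 0.2836] circle [0.5078 0.2403]
scene 0.25 257 [0.5123 0.1987] [0.5571 0.2856] circle [0.5326 0.2435]
side 0.13 40 [0.4971 0.212 ] [0.5396 0.2498] circle [0.5245 0.2388]
side 0.15 44 [0.4967 0.2113] [0.5423 0.2475] circle [0.5234 0.2376]
side 0.17 48 [0.4964 0.2112] [0.5454 0.2514] circle [0.5238 0.239 ]
side 0.19 48 [0.4955 0.2094] [0.5451 0.2441] circle [0.5241 0.2384]
side 0.21 54 [0.4949 0.1974] [0.5323 0.2559] circle [0.5286 0.2316]
side 0.23 50 [0.4963 0.1971] [0.5318 0.2488] circle [0.535  0.2354]
side 0.25 90 [0.4969 0.1973] [0.5387 0.2842] circle [0.5235 0.2391]
```

View pics/side6.png

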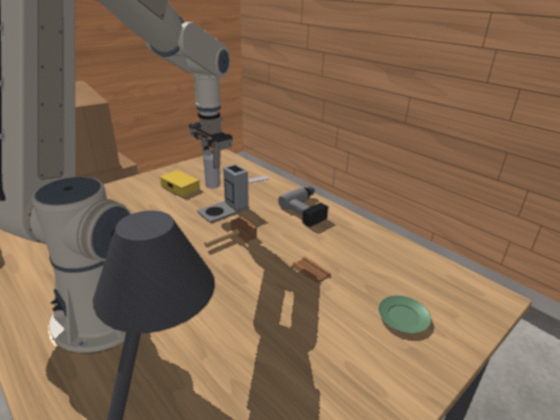

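The tin hangs upright at (212,170) above the pad at (213,210), the mallet is clear, and the label is turned away towards the window. Lowering.

Emit:
play_rows --pt "-1 0 0.006 0.12 0 0 0" --pt "-1 0 0.006 0.24 0 0 0" --pt "-1 0 0.006 0.36 0 0 0" --pt "-1 0 0.006 0.46 0 0 0" --pt "-1 0 0.006 0.5 0 0 0"

```text
time: 18.43
ee_pos: [0.5274, 0.2418, 0.0995]
tool_rot: [3.139, -0.005, 3.104]
contact_force: [-0.6, 0.0, -2.1]
finger_gap: 0.0553
finger_force: 30.0
```

Emit:
play_rows --pt "-1 0 0 0.01 0 0 0" --pt "-1 0 0 0.02 0 0 0" --pt "-1 0 0 0.03 0 0 0" --pt "-1 0 0 0.04 0 0 0" --pt "-1 0 0 0.04 0 0 0"

```text
time: 18.85
ee_pos: [0.5295, 0.2429, 0.0947]
tool_rot: [3.137, -0.0, 3.106]
contact_force: [-0.8, -0.7, -2.4]
finger_gap: 0.0555
finger_force: 30.0
```

Emit:
play_rows --pt "-1 0 0 0.005 0 0 0" --pt "-1 0 0 0.01 0 0 0" --pt "-1 0 0 0.01 0 0 0" --pt "-1 0 0 0.01 0 0 0"

```text
time: 19.18
ee_pos: [0.529, 0.2427, 0.0922]
tool_rot: [3.137, -0.001, 3.106]
contact_force: [-0.1, -1.2, -1.4]
finger_gap: 0.0558
finger_force: 30.0
```

Emit:
play_rows --pt "-1 0 0 0.004 0 0 0" --pt "-1 0 0 0.006 0 0 0" --pt "-1 0 0 0.006 0 0 0"

```text
time: 19.43
ee_pos: [0.5292, 0.2427, 0.0911]
tool_rot: [3.137, -0.001, 3.106]
contact_force: [-0.3, -0.1, 0.2]
finger_gap: 0.0558
finger_force: 30.0
```

Emit:
play_rows --pt "-1 0 0 0.004 0 0 0" --pt "-1 0 0 0.004 0 0 0" --pt "-1 0 0 0.004 0 0 0"

```text
time: 19.68
ee_pos: [0.5295, 0.2428, 0.091]
tool_rot: [3.137, -0.0, 3.106]
contact_force: [-0.9, -1.3, 7.2]
finger_gap: 0.0558
finger_force: 30.0
```

Emit:
play_rows --pt "1 0 0 0 0 0 0" --pt "1 0 0 0 0 0 0" --pt "1 0 0 0 0 0 0" --pt "1 0 0 0 0 0 0" --pt "1 0 0 0 0 0 0"

```text
time: 20.1
ee_pos: [0.529, 0.2427, 0.09]
tool_rot: [3.137, -0.001, 3.106]
contact_force: [-0.1, -0.9, 0.6]
finger_gap: 0.0874
finger_force: 0.0
```

Emit:
play_rows --pt "1 0 0 0 0 0 0" --pt "1 0 0 -0.05 0 0 0" --pt "1 0 0 -0.2 0 0 0" --pt "1 0 0 -0.35 0 0 0" --pt "1 0 0 -0.5 0 0 0"

```text
time: 20.52
ee_pos: [0.5288, 0.2421, 0.1917]
tool_rot: [3.137, -0.002, 3.106]
contact_force: [0.8, -0.4, -0.9]
finger_gap: 0.0919
finger_force: 0.0
```

Emit:
play_rows --pt "1 0 0 -0.2 0 0 0" --pt "1 0.1 0 -0.4 0 0 0" --pt "1 0.3 0 -0.5 0 0 0" --pt "1 0.5 0 -0.5 0 0 0" --pt "1 0.5 0 -0.5 0 0 0"

```text
time: 20.93
ee_pos: [0.4247, 0.2452, 0.2925]
tool_rot: [3.136, -0.001, 3.106]
contact_force: [0.8, 0.1, 0.2]
finger_gap: 0.0917
finger_force: 0.0
```

```bash
python3 - <<'E'
from h import *
from plant import *
o=observe();print(o["time"],o["ee_pos"],o["tool_rot"])
for n in("scene","side","wrist"):
  c=capture(n);W=cloud(c);X,Y,Z=W[...,0],W[...,1],W[...,2];hsv=cv2.cvtColor(c["img"],cv2.COLOR_BGR2HSV)
  for z in np.arange(.03,.14,.03):
    q=W[(abs(Z-z)<.006)&(abs(X-.527)<.045)&(abs(Y-.242)<.045)]
    if len(q)>8:
        s=np.linalg.lstsq(np.c_[2*q[:,:2],np.ones(len(q))],(q[:,:2]**2).sum(1),rcond=None)[0]
        print(n,z.round(3),len(q),q.min(0)[:2].round(4),q.max(0)[:2].round(4),"circle",s[:2].round(4))
  p=W[(abs(X-.527)<.045)&(abs(Y-.242)<.045)&(Z>.13)&(Z<.155)]
  if len(p)>9:print("top",rect(p),p.mean(0))
  r=(abs(Y-.243)<.12)&(X>.4)&(X<.7)
  for nm,m in(("plate",r&(Z>.006)&(Z<.014)),("block",r&(Z>.152)&(Z<.17))):
    p=W[m]
    if len(p)>20:print(n,nm,rect(p))
  if n=="wrist":cv2.imwrite("pics/w7.png",c["img"][:420])
E
```

```text
20.9333 [0.42469325 0.24518843 0.29252997] [ 3.13573483e+00 -1.06500814e-03  3.10620115e+00]
scene 0.03 26 [0.5196 0.2503] [0.5547 0.2712] circle [0.5293 0.2442]
scene 0.06 27 [0.5211 0.2534] [0.5548 0.2716] circle [0.5311 0.2463]
scene 0.09 41 [0.5206 0.2278] [0.5563 0.2707] circle [0.5297 0.2429]
scene 0.12 47 [0.5217 0.2248] [0.5566 0.2703] circle [0.5285 0.2427]
top (array([529.9, 243.6]), array([54.6, 56.6]), 88.7) [0.53196177 0.24463157 0.13996911]
scene plate (array([555. , 259.9]), array([276.4, 196.6]), 3.7)
scene block (array([629. , 236.2]), array([90.1, 61.1]), 86.4)
side 0.03 45 [0.4961 0.2136] [0.5462 0.2594] circle [0.5246 0.2415]
side 0.06 45 [0.4964 0.2139] [0.5543 0.252 ] circle [0.5258 0.2423]
side 0.09 47 [0.4965 0.2119] [0.5468 0.2637] circle [0.5251 0.2422]
side 0.12 44 [0.4973 0.2105] [0.5419 0.2525] circle [0.5241 0.2399]
top (array([523. , 238.5]), array([55.7, 51.1]), 52.5) [0.52096783 0.23637041 0.13697627]
side plate (array([561.7, 236.7]), array([102.8, 176.4]), 85.6)
side block (array([622.3, 233.7]), array([92.1, 60.3]), 86.7)
wrist 0.03 78 [0.5003 0.217 ] [0.5206 0.2692] circle [0.5285 0.2435]
wrist 0.06 103 [0.5002 0.2167] [0.5212 0.2692] circle [0.5281 0.2434]
wrist 0.09 123 [0.5    0.2161] [0.5262 0.2711] circle [0.5281 0.2434]
wrist 0.12 128 [0.4996 0.2157] [0.5225 0.2709] circle [0.5281 0.2434]
top (array([521.4, 243.4]), array([55.9, 44.2]), 87.4) [0.52161605 0.24365415 0.13958537]
wrist plate (array([588.9, 245.6]), array([236.1, 119.5]), 6.2)
wrist block (array([610.8, 237.6]), array([89.2, 29.8]), 88.7)
```

View pics/w7.png

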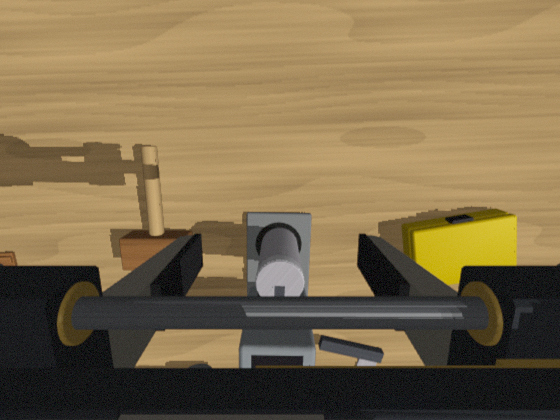

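The tin stands on the pad at (278,260), with an even black rim showing around its base. The tab at (280,291) points at the block and the mallet at (155,240) is clear, so I hand in.

```bash
python3 -c "
from plant import *
print(close_job())"
```

```text
the job is handed in; nothing more can be done
None
```

The job is handed in, with no verdict returned: the mallet lies on the bench clear of the reader, and by the last camera views the tin stands upright a few mm at most from the pad's centre, label facing the window.

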